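# Close the pick case: seat the lid, snap its four corner clips crosswise

### The job

Close up the yellow pick case: press its lid straight down by the raised pad in the middle until it is fully home on the gasket, then snap the four hinged clips down over the rim, working in opposite-corner order (any clip first, then the one diagonally across from it, then the other two). Feel your way and push gently, never harder than about 20 N, since the plastic cracks, and leave the other things on the bench where they are.

Things in the scene. Friction and masses are not known exactly. Their poses are not given: they have to be found in the camera images.
- case: yellow plastic pick case, fixed: box 200 (x) x 130 (y) mm, rim 62 mm high; origin under its centre, z up. Lid 204 x 132 x 10 mm lies on a black gasket whose height g above the rim, 0 to 16 mm, is not measured and must be felt; it is springy, 10 N/mm. Lid home: its underside is 62 mm + g above the origin. Four grey clips sit on the lid's corners. The plastic cracks at 24 N
- lid (a joint): how far the lid stands above its home, in m: starts at 0.005 to 0.008, 0 = home (stop). Tight push fit: 12 to 14 N on its middle moves it straight down, and it stays where left. A round raised pad, 40 mm across, 8 mm high, is in the middle of the lid; its top is 80 mm + g above the case's origin with the lid home
- clip_a (a joint): angle in rad of the grey hinged clip at the case's +x +y corner; diagonally opposite clip_b. 0 = snapped shut over the rim, 0.5 to 0.85 = open, leaning up and outward. All four clips: hinge line along the case's x, middle at x = +-65, y = +-30 mm, 14 mm above the lid's underside
- clip_b (a joint): angle in rad of the grey hinged clip at the case's -x -y corner; diagonally opposite clip_a. 0 = snapped shut over the rim, 0.5 to 0.85 = open, leaning up and outward. All four: flap 30 mm wide (x), 5 mm thick, reaching 45 mm outward in y from the hinge line, ending in a 40 mm lip that drops outside the rim
- clip_c (a joint): angle in rad of the grey hinged clip at the case's +x -y corner; diagonally opposite clip_d. 0 = snapped shut over the rim, 0.5 to 0.85 = open, leaning up and outward. All four: pressed from above at y = +-60 mm it swings freely, then below 0.23 rad resists with up to 10 to 14 N; below 0.09 rad it snaps shut by itself and stays
- clip_d (a joint): angle in rad of the grey hinged clip at the case's -x +y corner; diagonally opposite clip_c. 0 = snapped shut over the rim, 0.5 to 0.85 = open, leaning up and outward. All four: shut, the flap's top is 78.5 mm + g above the case's origin and lies on the lid; pushing on only squeezes the springy gasket
- lock_a: chrome lock cylinder standing upright, 30 mm across the foot, 42 mm tall, origin under its centre; a bystander near the case
- lock_b: second chrome lock cylinder, like the first; a bystander near the case
- chute: bronze U-shaped coin chute insert, 70 x 45 x 40 mm, origin under its centre; a bystander near the case
- bumper_ring: black rubber ring lying flat, 52 mm across, 8 mm thick, origin under its centre; a bystander near the case
- oak_block: oak parts block, 160 x 70 x 55 mm, origin under its centre; a bystander
- screwdriver: walnut-handled screwdriver lying beside the oak block, origin under its middle; a bystander
There are look-alikes about, which are no part of the job. What is shaped like the case but orange is not meant.

How it is judged:
On the way, in this order (a step that is already met when the one before it is completed fails the run):
1. the lid is pressed home on its gasket, all clips still open (value of joint lid below 0.0015 m and value of joint each of clip_a, clip_b, clip_c, clip_d above 0.05 rad), for 0.1 s.
2. one clip is snapped shut, the other three open (value of joint lid below 0.0015 m and ((value of joint clip_a below 0.05 rad and value of joint each of clip_b, clip_c, clip_d above 0.05 rad) or (value of joint each of clip_a, clip_c, clip_d above 0.05 rad and value of joint clip_b below 0.05 rad) or (value of joint each of clip_a, clip_b, clip_d above 0.05 rad and value of joint clip_c below 0.05 rad) or (value of joint each of clip_a, clip_b, clip_c above 0.05 rad and value of joint clip_d below 0.05 rad))), for 0.1 s.
3. that clip and the one diagonally across are shut, the other two open (value of joint lid below 0.0015 m and ((value of joint each of clip_a, clip_b below 0.05 rad and value of joint each of clip_c, clip_d above 0.05 rad) or (value of joint each of clip_a, clip_b above 0.05 rad and value of joint each of clip_c, clip_d below 0.05 rad))), for 0.1 s.
4. all four clips are shut (value of joint lid below 0.0015 m and value of joint each of clip_a, clip_b, clip_c, clip_d below 0.05 rad), for 0.2 s.
At the end, for the whole second after the job is handed in: the lid is home (within 1.5 mm), all four clips are shut (within 0.05 rad), and the bystanders are at rest (all of step 4 and linear speed of each of lock_a, lock_b, chute, bumper_ring, oak_block, screwdriver below 0.02 m/s); the robot touches nothing.
It fails at once if the case, its lid or a clip is pushed with more than 24 N (contact force between any of the arm, the fingers and case above 24 N).
It fails at once if a clip is shut before the lid is home (not (value of joint lid below 0.0015 m) and value of joint any of clip_a, clip_b, clip_c, clip_d below 0.05 rad).
It fails at once if two neighbouring clips are shut while the other two are open ((value of joint each of clip_a, clip_c below 0.05 rad and value of joint each of clip_b, clip_d above 0.05 rad) or (value of joint each of clip_a, clip_d below 0.05 rad and value of joint each of clip_b, clip_c above 0.05 rad) or (value of joint each of clip_a, clip_d above 0.05 rad and value of joint each of clip_b, clip_c below 0.05 rad) or (value of joint each of clip_a, clip_c above 0.05 rad and value of joint each of clip_b, clip_d below 0.05 rad)).
It fails at once if a bystander is moved by more than 20 mm (distance of any of lock_a, lock_b, chute, bumper_ring, oak_block, screwdriver from where it was at the start of the episode above 0.02 m).
It also fails if it takes over 48 s, if anything falls off the work surface, if the arm or the gripper's body presses on something with over 40 N, if the wrist force passes 120 N, or if a joint passes its speed limit or range.

### The arm

A 6-joint arm with a two-finger parallel gripper is mounted at the origin on the work surface. World frame = base frame: x ahead of the robot, y to its left, z up, the work surface at z = 0. Lengths are in m, angles in rad, forces in N, time in s.
With the tool pointing down it reaches from about 0.325 to 0.75 m from the base axis. Payload 7.6 kg.
Tool frame: the origin (TCP) lies at the very end of the fingers, on their centre line; the grasp point (between the pads) lies 19 mm behind it (manip.grasp_offset is the z of the grasp point in the tool frame, in m); z points along the fingers, x is the direction in which the jaws open and shut, and the axes are right-handed (so a half turn about z gives the same grasp; the last joint's range is limited). The gripper opens to 85 mm and grips with 20 to 120 N. Pads are 22 mm wide; open, the fingers measure 114 mm over their backs; the gripper's body (76 mm by 85 mm) begins 54 mm behind the grasp point. The pads swing forward as they close: fully open they stand 13 mm farther back than shut.
Start: joints at [1.086, 0.052, 1.401, -0, 1.689, -0.07], TCP at [0.212, 0.481, 0.204] pointing down, gripper open.
Joint ranges: [-2.9, 2.9], [-0.91, 2.17], [0.12, 2.37], [-1.06, 4.2], [0.26, 2.73], [-2.93, 2.93]. Speed limits (rad/s): [2.57, 2.57, 3.01, 3.14, 3.14, 3.14].

### API

Orientations are given as a 3x3 rotation matrix whose columns are the frame's x, y, z axes.
In Python, from rig import manip gives the robot as it stands.
- The arm moves only by the shell command python3 -m crank 'ROWS'. ROWS is JSON, a list of rows, each a list of 7 numbers: the shift along the tool's x, y, z in mm, then the turn, a rotation vector about the tool's x, y, z in rad, then the closure in counts, from 0 (fully open) to 255 (shut). A call has 1 to 8 rows; each row shifts and turns the commanded pose from where the row before left it, along the tool's axes as they then stand; what a row does not reach is not made up. A row lasts 1/12 s, in which the tool goes at most 41.7 mm and 7.16 degrees, less where a joint would pass 70% of its speed; a pose out of reach is approached as far as the arm can. A call is refused whole if a number of a shift passes 41.7 or a number of a turn 0.125, either way. A call with a gripper value outside its range is refused whole. The fingers move at their own pace and stop on an object; the grip force is fixed at half the most. Time passes only in rows, so rows that do not move let the fingers close. It gives the time, the measured TCP pose, the force and the opening at its end, in the units of the state.
- manip.get_state(): the state, without advancing time (a new reading comes with each control period).
- manip.grab_frame(name): name is "side" or "top" or "wrist"; returns a dict with "frame" (480x640x3 uint8, red, green, blue), "range_z" (480x640 float32, m along the optical axis (not along the pixel's ray), 0 where there is no reading), "camera_matrix" (3x3 intrinsics, pixels), "world_to_cam" (4x4, takes a point from world to camera coordinates). Camera axes: x right, y down, z forward; pixel columns grow to the right and rows downward; lengths in m; the calibration is good to about 2 mm. A picture is of the moment at which its call begins.
- manip.job_done(): hands the job in, once; it reports no verdict.
Trained networks look in a picture, given as the dict that the camera call returned (one of the last four; its "shot" number tells which), for a name from the list of things; names that differ only in an ending like _2 or _b are one class to them, and where a whole thing is asked for, a point or a joint stands for the part that bears it (a point fixed in the world has none). Each returns a list of dicts, best first, with "p" (0 to 1); they miss things now and then, are a little off and sometimes report something else, mostly with a low value. They report only what shows in the picture. A call takes as long as a camera call. They do not tell look-alikes from the thing itself.
- manip.spot_in(picture, thing): "rect" ([left, top, width, height] in pixels, round what is visible of it).
- manip.silhouettes(picture, thing): "mask" (480x640 bool, what is visible of it) and "rect" ([left, top, width, height] in pixels, round what is visible of it).
- manip.spot_point(picture, thing): "position" ([column, row] in pixels: a listed point, or the origin of a listed thing).
The state is a dict: "t": time; "joint_pos": joint angles; "joint_velocities": joint speeds; "effort": joint torques, N m; "tcp_pos": TCP position; "eef_rot": TCP orientation; "contact_force": force on the tool from outside, world axes, zero at the start; "moment": the same for the moment, N m; "finger_gap": opening from 0.0 (shut) to 1.0 (fully open).
Only numpy, scipy, OpenCV 4.12 (cv2) and the standard library are available. Lean on these libraries where they do the work, as an engineer would, in place of code of your own. Each camera call takes 0.05 s, during which the arm holds its last target. There are 200 camera calls.

## Working session

There is one attempt and no reset: what is moved stays moved. The work goes in short steps, Python scripts to look and compute and a shell command to move; the robot and the scene stay as the last step left them, time stands still between calls to the robot, and variables do not carry over. Pictures are saved under pics/ and viewed, on a budget of 10 in all, crops included, one or two more only if the job needs it, and the job is handed in when it is done.

```bash
mkdir -p pics; ls; python3 - <<'E'
from rig import manip
import cv2,numpy as np
s=manip.get_state();print(s)
for n in("top","side"):
    p=manip.grab_frame(n);cv2.imwrite(f"pics/{n}1.png",p["frame"][:,:,::-1])
    np.savez(f"{n}1.npz",**{k:p[k] for k in("frame","range_z","camera_matrix","world_to_cam")})
    for t in("case","clip_a","lock_a","chute","bumper_ring"):
        print(n,t,[(r["p"],r["rect"]) for r in manip.spot_in(p,t)][:4])
E
```

```text
pics
{'t': 0.0, 'joint_pos': array([ 1.08570769e+00,  5.28354819e-02,  1.40175354e+00,  3.34630799e-05,
        1.68863804e+00, -7.03237125e-02]), 'joint_velocities': array([ 8.35415674e-04, -1.24395880e-03, -1.70109271e-04, -5.82599412e-04,
        4.73869842e-04,  6.46175650e-05]), 'effort': array([-1.74389108e-03, -3.81659961e+01, -3.60188484e+01, -1.22805277e-04,
        6.07127571e-03,  2.17303329e-05]), 'tcp_pos': array([0.21137217, 0.48017053, 0.20265861]), 'eef_rot': array([[ 4.02970574e-01,  9.15212593e-01, -7.91501665e-04],
       [ 9.15211487e-01, -4.02971324e-01, -1.43036009e-03],
       [-1.62803604e-03, -1.47998391e-04, -9.99998664e-01]]), 'contact_force': array([-0.3022666 , -0.26765819, -0.21269968]), 'moment': array([-0.00170059, -0.05895732,  0.02250573]), 'finger_gap': 1.0016754819184035}
top case [(0.91, [198.2, 144.3, 86.8, 102.4]), (0.88, [320.0, 208.7, 87.3, 109.8]), (0.76, [99.1, 310.8, 98.0, 120.5]), (0.68, [62.3, 182.0, 88.0, 109.8])]
top clip_a [(0.98, [148.7, 401.0, 37.0, 23.8]), (0.97, [112.8, 327.6, 28.6, 16.2]), (0.96, [381.9, 278.7, 25.5, 21.1]), (0.94, [164.4, 333.6, 30.4, 16.6])]
top lock_a [(0.73, [230.0, 256.6, 11.3, 14.3]), (0.43, [309.7, 187.6, 16.5, 19.0])]
top chute [(0.61, [172.1, 165.5, 22.5, 34.2])]
top bumper_ring [(0.58, [239.3, 121.9, 24.3, 21.8])]
side case [(0.86, [223.7, 158.2, 83.1, 54.6]), (0.85, [255.3, 246.2, 120.3, 92.9]), (0.81, [282.3, 174.5, 94.6, 74.4]), (0.6, [128.5, 191.8, 84.0, 52.1])]
side clip_a [(0.84, [139.1, 210.9, 9.5, 26.8]), (0.8, [288.6, 183.2, 22.3, 25.0]), (0.8, [289.5, 282.5, 27.7, 37.9]), (0.77, [334.2, 179.6, 20.0, 15.4])]
side lock_a [(0.73, [355.8, 245.7, 10.1, 15.6])]
side chute []
side bumper_ring []
```

View pics/top1.png

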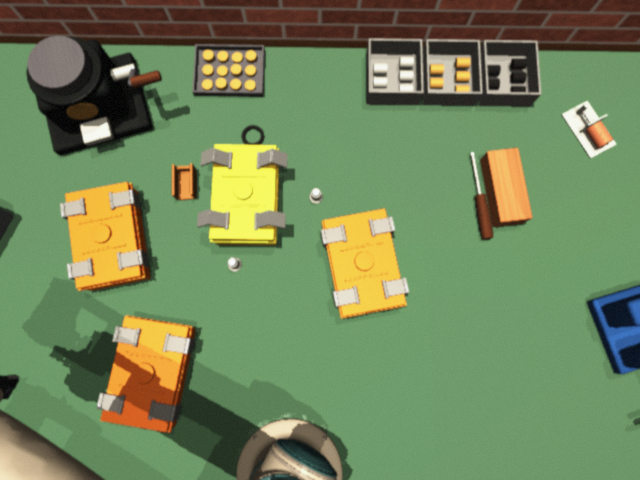

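View pics/side1.png

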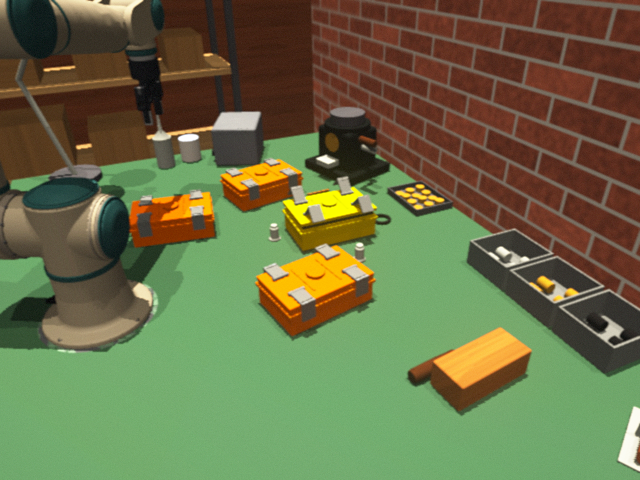

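The yellow case is at top (245,193), with its four clips open. The look-alikes are orange, at (104,236), (148,373) and (364,262). I choose the yellow one. Next I measure its pose from depth and check it with a close crop.

```bash
cat > h.py <<'E'
import numpy as np,cv2
def world(p,mask):
    v,u=np.nonzero(mask&(p["range_z"]>0)); z=p["range_z"][v,u]; K=p["camera_matrix"]
    c=np.stack([(u-K[0,2])*z/K[0,0],(v-K[1,2])*z/K[1,1],z,np.ones_like(z)])
    return (np.linalg.inv(p["world_to_cam"])@c)[:3].T,np.stack([u,v],1)
def yellow(p):
    h=cv2.cvtColor(p["frame"],cv2.COLOR_RGB2HSV); return (h[...,0]>=24)&(h[...,0]<=36)&(h[...,1]>120)&(h[...,2]>90)
E
python3 - <<'E'
from h import *
p=dict(np.load("top1.npz")); m=yellow(p); m[:,:195]=0;m[:,300:]=0;m[:135]=0;m[260:]=0
W,U=world(p,m); print(len(W)); 
print(np.histogram(W[:,2],bins=np.arange(0,.12,.004)))
t=W[(W[:,2]>.06)]; r=cv2.minAreaRect((t[:,:2]*1000).astype(np.float32)); print(r,np.median(t,0))
t=cv2.minAreaRect((W[W[:,2]>.075][:,:2]*1000).astype(np.float32));print(t)
f=p["frame"][110:290,150:350,::-1];cv2.imwrite("pics/crop.png",cv2.resize(f,None,fx=4,fy=4)[:600])
g=(np.ones((480,640),bool)); g[:]=0; g[60:300,160:340]=1
Wg,Ug=world(p,g); 
for name,(u,v) in dict(locka=(316,195),lockb=(234,263),ring=(253,125),chute=(183,182)).items():
    d=np.abs(Ug-[u,v]).max(1)<4; print(name,np.median(Wg[d],0))
print(np.linalg.inv(p["world_to_cam"])[:3,3])
E
```

```text
5166
(array([  23,    4,    8,   15,   22,   21,   19,    5,    2,    0,    0,
          2,   30,  106,   65,   26,    3,    1,   18,  643, 3104,  747,
        220,   25,    9,    3,    5,    5,    5]), array([0.   , 0.004, 0.008, 0.012, 0.016, 0.02 , 0.024, 0.028, 0.032,
       0.036, 0.04 , 0.044, 0.048, 0.052, 0.056, 0.06 , 0.064, 0.068,
       0.072, 0.076, 0.08 , 0.084, 0.088, 0.092, 0.096, 0.1  , 0.104,
       0.108, 0.112, 0.116]))
((569.17041015625, 104.94485473632812), (134.2500762939453, 205.08273315429688), 89.44686889648438) [0.56498134 0.10597998 0.08221648]
((569.17041015625, 104.94485473632812), (134.2500762939453, 205.08273315429688), 89.44686889648438)
locka [ 0.57379923 -0.0458434   0.03674514]
lockb [0.42233059 0.12465667 0.03932988]
ring [0.74527967 0.10085154 0.00519536]
chute [0.60862027 0.25147002 0.00615634]
[ 0.25849964 -0.05501892  1.11968735]
```

View pics/crop.png

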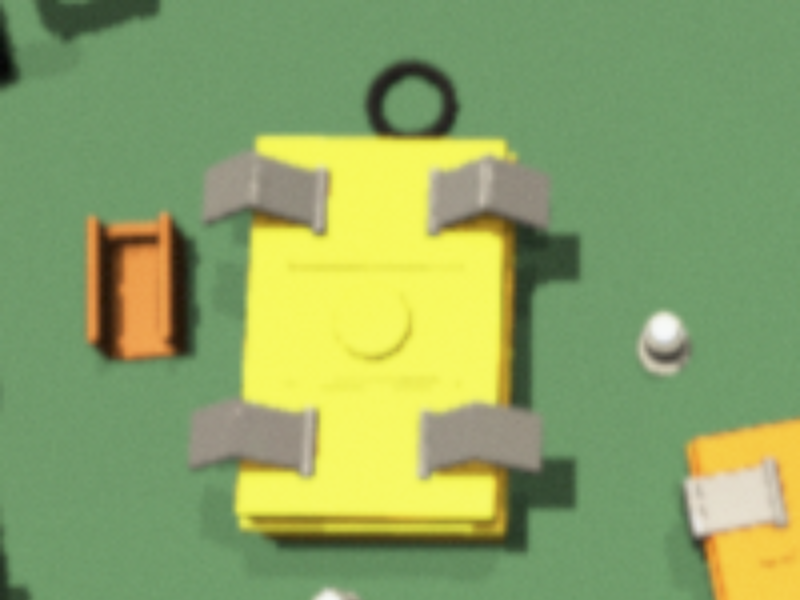

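The crop confirms the yellow case: pad at crop (372,322), four grey clips open, locks and ring clear of it. Moving above it.

```bash
python3 -m crank '[[-15.4,36.7,-4,0,0,0,255],[-15.4,36.7,-4,0,0,0,255],[-15.4,36.7,-4,0,0,0,255],[-15.4,36.7,-4,0,0,0,255],[-15.4,36.7,-4,0,0,0,255],[-15.4,36.7,-4,0,0,0,255],[-15.4,36.7,-4,0,0,0,255],[-15.4,36.7,-4,0,0,0,255]]' && python3 -m crank '[[-15.4,36.7,-4,0,0,0,255],[-15.4,36.7,-4,0,0,0,255],[-15.4,36.7,-4,0,0,0,255],[-15.4,36.7,-4,0,0,0,255],[-15.4,36.7,-4,0,0,0,255],[0,0,0,0,0,0.12,255],[0,0,0,0,0,0.12,255],[0,0,0,0,0,0.12,255]]' && python3 -m crank '[[0,0,0,0,0,0.12,255],[0,0,0,0,0,0.12,255],[0,0,0,0,0,0.12,255],[0,0,0,0,0,0.12,255],[0,0,0,0,0,0.12,255],[0,0,0,0,0,0.12,255],[0,0,0,0,0,0.075,255],[0,0,0,0,0,0,255]]'
python3 - <<'E'
from h import *
from rig import manip
s=manip.get_state();print(s)
p=manip.grab_frame("wrist");cv2.imwrite("pics/w1.png",p["frame"][:,:,::-1])
np.savez("w1.npz",**{k:p[k] for k in("frame","range_z","camera_matrix","world_to_cam")})
m=yellow(p);W,U=world(p,m);print(np.histogram(W[:,2],bins=np.arange(0.04,.12,.002)))
t=W[W[:,2]>.07];print(cv2.minAreaRect((t[:,:2]*1000).astype(np.float32)))
print([(r["p"],r["rect"]) for r in manip.spot_in(p,"clip_a")],manip.spot_point(p,"case"))
E
```

```text
t: 1.27
tcp_pos: [0.4316, 0.2478, 0.236]
eef_rot: [[0.403, 0.915, 0.001], [0.915, -0.403, 0.0], [0.001, 0.0, -1.0]]
contact_force: [0.6, -0.1, 0.5]
finger_gap: -0.002
t: 1.93
tcp_pos: [0.568, 0.1041, 0.2551]
eef_rot: [[0.705, 0.709, -0.001], [0.709, -0.705, 0.0], [-0.0, -0.001, -1.0]]
contact_force: [-0.7, 0.5, 0.0]
finger_gap: 0.001
t: 2.6
tcp_pos: [0.5675, 0.105, 0.2555]
eef_rot: [[1.0, -0.002, 0.0], [-0.002, -1.0, 0.0], [0.0, -0.0, -1.0]]
contact_force: [0.1, 0.4, 0.5]
finger_gap: 0.0
{'t': 2.6, 'joint_pos': array([1.18963870e-01, 1.95610101e-01, 1.14247629e+00, 8.36646236e-05,
       1.80349102e+00, 1.20564747e-01]), 'joint_velocities': array([ 0.00334594,  0.00170969, -0.00085651, -0.00069584, -0.00076391,
       -0.13764844]), 'effort': array([-1.61187545e-03, -4.40849054e+01, -3.61845267e+01, -3.73639596e-04,
        7.34597361e-04,  1.16964743e+00]), 'tcp_pos': array([0.56752823, 0.10502359, 0.25547193]), 'eef_rot': array([[ 9.99998749e-01, -1.58158140e-03,  5.47017018e-06],
       [-1.58158185e-03, -9.99998746e-01,  8.26430674e-05],
       [ 5.33945658e-06, -8.26516156e-05, 
[... 428 characters left out ...]
0,     2,     1,     2,     0,
           0,     1,     0]), array([0.04 , 0.042, 0.044, 0.046, 0.048, 0.05 , 0.052, 0.054, 0.056,
       0.058, 0.06 , 0.062, 0.064, 0.066, 0.068, 0.07 , 0.072, 0.074,
       0.076, 0.078, 0.08 , 0.082, 0.084, 0.086, 0.088, 0.09 , 0.092,
       0.094, 0.096, 0.098, 0.1  , 0.102, 0.104, 0.106, 0.108, 0.11 ,
       0.112, 0.114, 0.116, 0.118]))
((569.7991943359375, 105.60072326660156), (131.84881591796875, 204.54881286621094), 89.92513275146484)
[(0.85, [219.1, 99.9, 50.7, 84.0]), (0.77, [373.6, 240.4, 49.6, 72.0]), (0.75, [381.8, 102.8, 49.2, 80.2]), (0.73, [229.9, 240.7, 44.1, 73.0]), (0.58, [94.4, 368.0, 45.4, 40.8])] [{'position': [322.4, 198.6], 'p': 0.6}]
```

```bash
python3 - <<'E'
from h import *
p=dict(np.load("w1.npz"));W,U=world(p,yellow(p))
t=W[(W[:,2]>.086)&(W[:,2]<.093)]; t=t[np.hypot(t[:,0]-.57,t[:,1]-.105)<.03];print("pad",t.mean(0),t.min(0),t.max(0),np.median(t[:,2]))
l=W[(W[:,2]>.077)&(W[:,2]<.084)];print("lid",np.median(l[:,2]),np.percentile(l,[.5,99.5],axis=0))
for a in (-1,1):
  e=[np.percentile(l[np.abs(l[:,0]-.57-x)<.008][:,1],50+49.5*a) for x in(-.09,-.03,.03,.09)];print("edge",a,e)
A=np.ones((480,640),bool);G,Ug=world(p,A);h=cv2.cvtColor(p["frame"],cv2.COLOR_RGB2HSV)[Ug[:,1],Ug[:,0],1]
for sx in(-1,1):
  for sy in(-1,1):
    q=G[(np.abs(G[:,0]-.57-sx*.065)<.010)&(h<70)&(G[:,2]>.085)]; d=sy*(q[:,1]-.1055); q=q[(d>.03)&(d<.12)];d=sy*(q[:,1]-.1055)
    print(sx,sy,len(q),[(round(b,3),round(float(np.median(q[np.abs(d-b)<.003][:,2])),4)) for b in np.arange(.034,.09,.008) if (np.abs(d-b)<.003).sum()>5])
E
```

```text
pad [0.57052246 0.11604394 0.08874111] [0.55152313 0.10641831 0.08606547] [0.58905248 0.12529073 0.09095479] 0.08875075118795012
lid 0.08083779679830547 [[0.46910969 0.04051206 0.07890449]
 [0.67062503 0.17064624 0.08300231]]
edge -1 [np.float64(0.040927110458688284), np.float64(0.04056130516753825), np.float64(0.04047378523321246), np.float64(0.04113244841182521)]
edge 1 [np.float64(0.1708759709314547), np.float64(0.17070912462522853), np.float64(0.1705791479260846), np.float64(0.17044116089810094)]
-1 -1 1486 [(np.float64(0.034), 0.0934), (np.float64(0.042), 0.1023), (np.float64(0.05), 0.1112), (np.float64(0.058), 0.1183), (np.float64(0.066), 0.1125), (np.float64(0.074), 0.1055), (np.float64(0.082), 0.0983)]
-1 1 1968 [(np.float64(0.034), 0.0917), (np.float64(0.042), 0.099), (np.float64(0.05), 0.1062), (np.float64(0.058), 0.1144), (np.float64(0.066), 0.1128), (np.float64(0.074), 0.1036), (np.float64(0.082), 0.0956)]
1 -1 1459 [(np.float64(0.034), 0.0926), (np.float64(0.042), 0.1003), (np.float64(0.05), 0.1083), (np.float64(0.058), 0.116), (np.float64(0.066), 0.1125), (np.float64(0.074), 0.1044), (np.float64(0.082), 0.0964)]
1 1 1958 [(np.float64(0.034), 0.0923), (np.float64(0.042), 0.1007), (np.float64(0.05), 0.1084), (np.float64(0.058), 0.1165), (np.float64(0.066), 0.1126), (np.float64(0.074), 0.1047), (np.float64(0.082), 0.0964)]
```

View pics/w1.png

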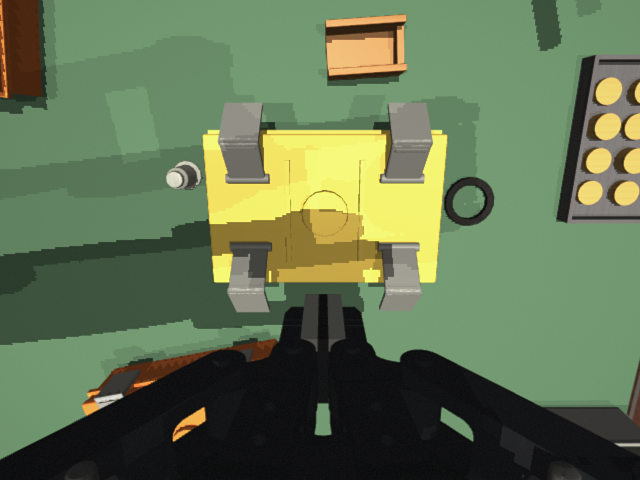

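The wrist view agrees: pad at (325,213), case centre about (0.570, 0.1056), yaw about 0, pad top about z 0.089. Descending to 0.1, then feeling.

```bash
cat > ok.py <<'E'
# stop the chain when the measured force passes the limit
import sys; from rig import manip
s=manip.get_state(); f=s["contact_force"][2]; print("z %.4f f %.1f"%(s["tcp_pos"][2],f)); sys.exit(f>float(sys.argv[1]))
E
python3 -m crank '[[1,-0.2,30,0,0,0,255],[1,-0.2,30,0,0,0,255],[0.5,-0.2,30,0,0,0,255],[0,0,30,0,0,0,255],[0,0,20,0,0,0,255],[0,0,10,0,0,0,255],[0,0,3,0,0,0,255],[0,0,0,0,0,0,255]]' 
for i in 1; do :; done
python3 ok.py 3 && python3 -m crank '[[0,0,1.5,0,0,0,255],[0,0,1.5,0,0,0,255],[0,0,0,0,0,0,255]]' && python3 ok.py 3 && python3 -m crank '[[0,0,1.5,0,0,0,255],[0,0,1.5,0,0,0,255],[0,0,0,0,0,0,255]]' && python3 ok.py 3 && python3 -m crank '[[0,0,1,0,0,0,255],[0,0,1,0,0,0,255],[0,0,0,0,0,0,255]]' && python3 ok.py 3 && python3 -m crank '[[0,0,1,0,0,0,255],[0,0,0,0,0,0,255]]' && python3 ok.py 3 &&  python3 -m crank '[[0,0,1,0,0,0,255],[0,0,0,0,0,0,255]]' && python3 ok.py 3 && python3 -m crank '[[0,0,1,0,0,0,255],[0,0,0,0,0,0,255]]' ; python3 ok.py 3
```

```text
t: 3.42
tcp_pos: [0.5701, 0.1056, 0.1027]
eef_rot: [[1.0, 0.002, -0.0], [0.002, -1.0, 0.0], [-0.0, -0.0, -1.0]]
contact_force: [0.2, -0.4, 0.3]
finger_gap: -0.0
z 0.1027 f 0.3
z 0.1027 f 0.3False
False
```

```bash
sed -i 's/sys.exit(f>float(sys.argv\[1\]))/sys.exit(int(f>float(sys.argv[1])))/' ok.py
q=' >/dev/null'
python3 -m crank '[[0,0,3,0,0,0,255],[0,0,3,0,0,0,255],[0,0,0,0,0,0,255]]'  >/dev/null&& python3 ok.py 3 && python3 -m crank '[[0,0,1.5,0,0,0,255],[0,0,1.5,0,0,0,255],[0,0,0,0,0,0,255]]' >/dev/null && python3 ok.py 3 && python3 -m crank '[[0,0,1,0,0,0,255],[0,0,1,0,0,0,255],[0,0,0,0,0,0,255]]' >/dev/null && python3 ok.py 3 && python3 -m crank '[[0,0,1,0,0,0,255],[0,0,0,0,0,0,255]]' >/dev/null && python3 ok.py 3 &&  python3 -m crank '[[0,0,1,0,0,0,255],[0,0,0,0,0,0,255]]' >/dev/null && python3 ok.py 3 && python3 -m crank '[[0,0,1,0,0,0,255],[0,0,0,0,0,0,255]]' >/dev/null && python3 ok.py 3  && python3 -m crank '[[0,0,1,0,0,0,255],[0,0,0,0,0,0,255]]' >/dev/null && python3 ok.py 3
```

```text
z 0.0971 f -0.3
z 0.0934 f -0.5
z 0.0913 f 0.7
z 0.0903 f -0.2
z 0.0893 f 0.7
z 0.0883 f -0.9
z 0.0873 f -0.3
```

```bash

python3 -m crank '[[0,0,0.7,0,0,0,255],[0,0,0,0,0,0,255]]'  >/dev/null&& python3 ok.py 4 && python3 -m crank '[[0,0,0.7,0,0,0,255],[0,0,0,0,0,0,255]]' >/dev/null && python3 ok.py 4 && python3 -m crank '[[0,0,0.7,0,0,0,255],[0,0,0,0,0,0,255]]' >/dev/null && python3 ok.py 4 && python3 -m crank '[[0,0,0.7,0,0,0,255],[0,0,0,0,0,0,255]]' >/dev/null && python3 ok.py 4 &&  python3 -m crank '[[0,0,0.7,0,0,0,255],[0,0,0,0,0,0,255]]' >/dev/null && python3 ok.py 4 && python3 -m crank '[[0,0,0.7,0,0,0,255],[0,0,0,0,0,0,255]]' >/dev/null && python3 ok.py 4
```

```text
z 0.0867 f -0.4
z 0.0860 f -0.3
z 0.0853 f 0.8
z 0.0846 f 0.3
z 0.0838 f 0.5
z 0.0832 f 0.9
```

```bash
python3 - <<'E'
from h import *
from rig import manip
p=manip.grab_frame("side");f=p["frame"][150:270,250:410,::-1];cv2.imwrite("pics/s2.png",cv2.resize(f,None,fx=5,fy=5))
P=p["camera_matrix"]@(p["world_to_cam"]@[.57,.1056,.0832,1])[:3];print(P[:2]/P[2])
print(manip.get_state()["tcp_pos"],manip.get_state()["finger_gap"])
E
```

```text
[329.1822975  202.33539351]
[0.56998298 0.10561387 0.08322407] -0.002226371716737324
```

View pics/s2.png

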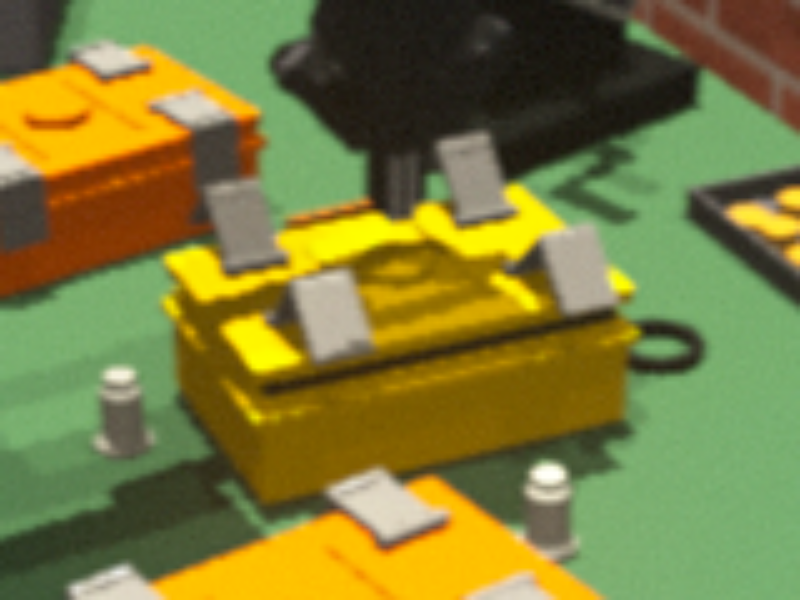

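```bash
python3 - <<'E'
from h import *
from rig import manip
p=manip.grab_frame("side");np.savez("s2.npz",**{k:p[k] for k in("frame","range_z","camera_matrix","world_to_cam")})
m=np.zeros((480,640),bool);m[180:212,328:332]=1
W,U=world(p,m)
for v in range(180,212,2): i=(U[:,1]==v)&(U[:,0]==330); print(v,W[i].round(4).tolist(),p["frame"][v,330])
w=manip.grab_frame("wrist");np.savez("w2.npz",**{k:w[k] for k in("frame","range_z","camera_matrix","world_to_cam")})
cv2.imwrite("pics/w2.png",w["frame"][:,:,::-1])
E
```

```text
180 [[0.5707, 0.1009, 0.1471]] [43 37 29]
182 [[0.5679, 0.0949, 0.1447]] [62 58 47]
184 [[0.5702, 0.1001, 0.1367]] [69 64 54]
186 [[0.5673, 0.0936, 0.1346]] [66 62 53]
188 [[0.5698, 0.0993, 0.1262]] [63 59 49]
190 [[0.5664, 0.0918, 0.1247]] [62 54 48]
192 [[0.567, 0.0932, 0.1184]] [66 62 55]
194 [[0.5682, 0.096, 0.1114]] [222 189   0]
196 [[0.5893, 0.1438, 0.08]] [255 249   0]
198 [[0.578, 0.1182, 0.0881]] [196 158   0]
200 [[0.5736, 0.1085, 0.0878]] [106  78   0]
202 [[0.5688, 0.0976, 0.0881]] [168 129   0]
204 [[0.5639, 0.0868, 0.0885]] [203 159   0]
206 [[0.5641, 0.0873, 0.0826]] [130  99   0]
208 [[0.5623, 0.0833, 0.0792]] [205 161   0]
210 [[0.557, 0.0714, 0.0805]] [191 146   0]
```

View pics/w2.png

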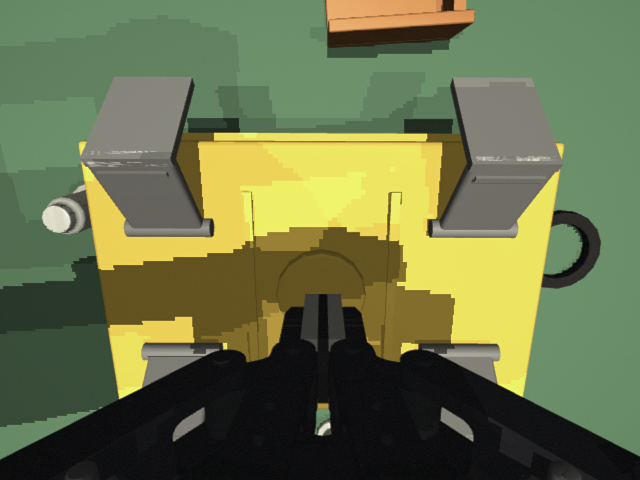

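Both views show the fingertips about 25 mm above the pad: side depth puts the tip at z≈0.112 with the TCP at 0.083. The pad is untouched at 0.088. So the real tip sits behind the nominal TCP, and I feel on downward.

```bash

python3 -m crank '[[0,0,3,0,0,0,255],[0,0,3,0,0,0,255],[0,0,3,0,0,0,255],[0,0,3,0,0,0,255],[0,0,0,0,0,0,255]]'  >/dev/null&& python3 ok.py 4 && python3 -m crank '[[0,0,1.5,0,0,0,255],[0,0,1.5,0,0,0,255],[0,0,0,0,0,0,255]]' >/dev/null && python3 ok.py 4 && python3 -m crank '[[0,0,1,0,0,0,255],[0,0,1,0,0,0,255],[0,0,0,0,0,0,255]]' >/dev/null && python3 ok.py 4 && python3 -m crank '[[0,0,1,0,0,0,255],[0,0,1,0,0,0,255],[0,0,0,0,0,0,255]]' >/dev/null && python3 ok.py 4 &&  python3 -m crank '[[0,0,1,0,0,0,255],[0,0,0,0,0,0,255]]' >/dev/null && python3 ok.py 4 && python3 -m crank '[[0,0,1,0,0,0,255],[0,0,0,0,0,0,255]]' >/dev/null && python3 ok.py 4 && python3 -m crank '[[0,0,1,0,0,0,255],[0,0,0,0,0,0,255]]' >/dev/null && python3 ok.py 4
```

```text
z 0.0702 f -0.7
z 0.0680 f 0.3
z 0.0661 f 0.5
z 0.0640 f 0.2
z 0.0631 f 0.5
z 0.0621 f -0.4
z 0.0615 f 2.1
```

```bash

python3 -m crank '[[0,0,0.7,0,0,0,255],[0,0,0,0,0,0,255]]'  >/dev/null&& python3 ok.py 15 && python3 -m crank '[[0,0,0.7,0,0,0,255],[0,0,0,0,0,0,255]]' >/dev/null && python3 ok.py 15 && python3 -m crank '[[0,0,0.7,0,0,0,255],[0,0,0,0,0,0,255]]' >/dev/null && python3 ok.py 15 && python3 -m crank '[[0,0,0.7,0,0,0,255],[0,0,0,0,0,0,255]]' >/dev/null && python3 ok.py 15 &&  python3 -m crank '[[0,0,0.7,0,0,0,255],[0,0,0,0,0,0,255]]' >/dev/null && python3 ok.py 15 && python3 -m crank '[[0,0,0.7,0,0,0,255],[0,0,0,0,0,0,255]]' >/dev/null && python3 ok.py 15; python3 -c "from rig import manip;print(manip.get_state()['t'])"
```

```text
z 0.0612 f 5.5
z 0.0610 f 6.8
z 0.0607 f 9.1
z 0.0603 f 10.7
z 0.0597 f 12.5
z 0.0590 f 12.0
8.65
```

```bash

python3 -m crank '[[0,0,0.7,0,0,0,255],[0,0,0.7,0,0,0,255],[0,0,0.7,0,0,0,255]]'  >/dev/null&& python3 ok.py 15 && python3 -m crank '[[0,0,0.7,0,0,0,255],[0,0,0.5,0,0,0,255]]' >/dev/null && python3 ok.py 15 && python3 -m crank '[[0,0,0.5,0,0,0,255],[0,0,0,0,0,0,255]]' >/dev/null && python3 ok.py 15 && python3 -m crank '[[0,0,0.5,0,0,0,255],[0,0,0,0,0,0,255]]' >/dev/null && python3 ok.py 15 &&  python3 -m crank '[[0,0,0.5,0,0,0,255],[0,0,0,0,0,0,255]]' >/dev/null && python3 ok.py 15 && python3 -m crank '[[0,0,0.5,0,0,0,255],[0,0,0,0,0,0,255]]' >/dev/null && python3 ok.py 15&& python3 -m crank '[[0,0,0.5,0,0,0,255],[0,0,0,0,0,0,255]]' >/dev/null && python3 ok.py 15&& python3 -m crank '[[0,0,0.5,0,0,0,255],[0,0,0,0,0,0,255]]' >/dev/null && python3 ok.py 15&& python3 -m crank '[[0,0,0.5,0,0,0,255],[0,0,0,0,0,0,255]]' >/dev/null && python3 ok.py 15&& python3 -m crank '[[0,0,0.5,0,0,0,255],[0,0,0,0,0,0,255]]' >/dev/null && python3 ok.py 15
```

```text
z 0.0570 f 13.0
z 0.0558 f 12.6
z 0.0552 f 12.3
z 0.0548 f 12.2
z 0.0543 f 13.2
z 0.0539 f 13.5
z 0.0537 f 14.9
z 0.0535 f 16.0
```

```bash

python3 -m crank '[[0,0,0.5,0,0,0,255],[0,0,0,0,0,0,255]]'  >/dev/null; python3 ok.py 17.5 && python3 -m crank '[[0,0,0.3,0,0,0,255],[0,0,0,0,0,0,255]]' >/dev/null; python3 ok.py 15; python3 -m crank '[[0,0,-10,0,0,0,255],[0,0,-41,0,0,0,255],[0,0,-41,0,0,0,255],[0,0,-41,0,0,0,255],[0,0,-41,0,0,0,255],[0,0,0,0,0,0,255],[0,0,0,0,0,0,255]]'
python3 - <<'E'
from h import *
from rig import manip
p=manip.grab_frame("wrist");W,U=world(p,yellow(p))
l=W[(W[:,2]>.065)&(W[:,2]<.083)];print("lid",np.median(l[:,2]),cv2.minAreaRect((l[:,:2]*1000).astype(np.float32)))
t=W[np.hypot(W[:,0]-.57,W[:,1]-.1056)<.018];print("pad",np.median(t[:,2]))
A=np.ones((480,640),bool);G,Ug=world(p,A);h=cv2.cvtColor(p["frame"],cv2.COLOR_RGB2HSV)[Ug[:,1],Ug[:,0],1]
for sx in(-1,1):
  for sy in(-1,1):
    q=G[(h<70)&(G[:,2]>.08)&(np.abs(G[:,0]-.57-sx*.065)<.03)]; d=sy*(q[:,1]-.1056); q=q[(d>.03)&(d<.12)];d=sy*(q[:,1]-.1056)
    k=q[np.abs(d-.05)<.006]
    print(sx,sy,np.percentile(k[:,0],[2,98]).round(4),[(round(b,3),round(float(np.median(q[np.abs(d-b)<.003][:,2])),4)) for b in (.034,.042,.05,.058,.066,.074) if (np.abs(d-b)<.003).sum()>5])
E
```

```text
z 0.0534 f 17.5
z 0.0533 f 19.6
t: 10.98
tcp_pos: [0.5713, 0.1058, 0.2272]
eef_rot: [[1.0, 0.001, 0.006], [0.001, -1.0, 0.001], [0.006, -0.001, -1.0]]
contact_force: [-1.0, 0.9, -0.7]
finger_gap: 0.001
lid 0.07435604796558704 ((569.6297607421875, 105.82534790039062), (131.75900268554688, 204.30282592773438), 89.77320861816406)
pad 0.08228275354597192
-1 -1 [0.4907 0.5191] [(0.034, 0.0869), (0.042, 0.0955), (0.05, 0.1047), (0.058, 0.1118), (0.066, 0.106), (0.074, 0.0987)]
-1 1 [0.4914 0.5196] [(0.034, 0.0847), (0.042, 0.0926), (0.05, 0.1002), (0.058, 0.1077), (0.066, 0.1058), (0.074, 0.0973)]
1 -1 [0.6199 0.6484] [(0.034, 0.0855), (0.042, 0.0937), (0.05, 0.1013), (0.058, 0.1093), (0.066, 0.1056), (0.074, 0.0979)]
1 1 [0.62   0.6481] [(0.034, 0.0853), (0.042, 0.094), (0.05, 0.1018), (0.058, 0.1099), (0.066, 0.1056), (0.074, 0.0978)]
```

The lid went down 6.5 mm to 0.0744, so g≈2.4 mm, and the force rose steeply at the end: it is home. All four clips are still open. Now clip 1, at (+x,+y).

```bash

python3 -m crank '[[32,-30,0,0,0,0,255],[32,-30,0,0,0,0,255],[0,0,0,0,0,0,255],[0,0,35,0,0,0,255],[0,0,35,0,0,0,255],[0,0,35,0,0,0,255],[0,0,20,0,0,0,255],[0,0,0,0,0,0,255]]'; python3 ok.py 4 && python3 -m crank '[[0,0,5,0,0,0,255],[0,0,5,0,0,0,255],[0,0,3,0,0,0,255],[0,0,3,0,0,0,255],[0,0,0,0,0,0,255]]' >/dev/null&& python3 ok.py 5 && python3 -m crank '[[0,0,3,0,0,0,255],[0,0,3,0,0,0,255],[0,0,3,0,0,0,255],[0,0,0,0,0,0,255]]'>/dev/null && python3 ok.py 5 && python3 -m crank '[[0,0,3,0,0,0,255],[0,0,3,0,0,0,255],[0,0,0,0,0,0,255]]' >/dev/null&& python3 ok.py 5 && python3 -m crank '[[0,0,2,0,0,0,255],[0,0,0,0,0,0,255]]' >/dev/null&& python3 ok.py 5 && python3 -m crank '[[0,0,2,0,0,0,255],[0,0,0,0,0,0,255]]' >/dev/null&& python3 ok.py 5 
```

```text
t: 11.7
tcp_pos: [0.6264, 0.1618, 0.0895]
eef_rot: [[1.0, 0.001, -0.015], [0.001, -1.0, -0.003], [-0.015, 0.003, -1.0]]
contact_force: [-1.1, -1.4, -0.9]
finger_gap: -0.002
z 0.0895 f -0.9
z 0.0838 f 1.4
z 0.0731 f -0.1
z 0.0668 f 0.7
z 0.0654 f -0.5
z 0.0636 f -0.2
```

```bash
python3 -m crank '[[4,-2,0,0,0,0,255],[4,-2,0,0,0,0,255],[0,0,0,0,0,0,255]]'; python3 ok.py 4
```

```text
t: 13.28
tcp_pos: [0.6395, 0.1671, 0.0641]
eef_rot: [[1.0, 0.001, 0.001], [0.001, -1.0, 0.0], [0.001, -0.0, -1.0]]
contact_force: [1.0, -0.2, 0.4]
finger_gap: -0.0
z 0.0641 f 0.4
```

```bash

python3 -m crank '[[-4,1,1,0,0,0,255],[0,0,1,0,0,0,255],[0,0,0,0,0,0,255]]' >/dev/null; python3 ok.py 16 && python3 -m crank '[[0,0,1,0,0,0,255],[0,0,0,0,0,0,255]]' >/dev/null&& python3 ok.py 16 && python3 -m crank '[[0,0,1,0,0,0,255],[0,0,0,0,0,0,255]]'>/dev/null && python3 ok.py 16 && python3 -m crank '[[0,0,1,0,0,0,255],[0,0,0,0,0,0,255]]' >/dev/null&& python3 ok.py 16 && python3 -m crank '[[0,0,1,0,0,0,255],[0,0,0,0,0,0,255]]' >/dev/null&& python3 ok.py 16 && python3 -m crank '[[0,0,1,0,0,0,255],[0,0,0,0,0,0,255]]' >/dev/null&& python3 ok.py 16 && python3 -m crank '[[0,0,0.7,0,0,0,255],[0,0,0,0,0,0,255]]' >/dev/null&& python3 ok.py 16 && python3 -m crank '[[0,0,0.7,0,0,0,255],[0,0,0,0,0,0,255]]' >/dev/null&& python3 ok.py 16
```

```text
z 0.0622 f 1.9
z 0.0615 f 3.4
z 0.0608 f 5.4
z 0.0601 f 7.4
z 0.0596 f 9.2
z 0.0591 f 11.6
z 0.0587 f 12.4
z 0.0584 f 14.5
```

```bash

python3 -m crank '[[0,0,0.5,0,0,0,255],[0,0,0,0,0,0,255]]' >/dev/null; python3 ok.py 17 && python3 -m crank '[[0,0,0.5,0,0,0,255],[0,0,0,0,0,0,255]]' >/dev/null&& python3 ok.py 17 && python3 -m crank '[[0,0,0.5,0,0,0,255],[0,0,0,0,0,0,255]]'>/dev/null && python3 ok.py 17 && python3 -m crank '[[0,0,0.5,0,0,0,255],[0,0,0,0,0,0,255]]' >/dev/null&& python3 ok.py 17 && python3 -m crank '[[0,0,0.5,0,0,0,255],[0,0,0,0,0,0,255]]' >/dev/null&& python3 ok.py 17
```

```text
z 0.0578 f 12.6
z 0.0567 f 6.8
z 0.0553 f 5.5
z 0.0539 f 1.1
z 0.0530 f 2.7
```

```bash
cat > clips.py <<'E'
from h import *
from rig import manip
p=manip.grab_frame("top")
G,Ug=world(p,np.ones((480,640),bool));h=cv2.cvtColor(p["frame"],cv2.COLOR_RGB2HSV)[Ug[:,1],Ug[:,0],1]
for sx in(-1,1):
  for sy in(-1,1):
    d=sy*(G[:,1]-.1056);q=G[(h<70)&(np.abs(G[:,0]-.57-sx*.065)<.01)&(d>.036)&(d<.058)&(G[:,2]<.13)]
    print(sx,sy,len(q),"z near y=50:",np.median(q[:,2]).round(4) if len(q) else None)
s=manip.get_state();print(s["t"],s["tcp_pos"].round(4))
E
python3 -m crank '[[0,0,-15,0,0,0,255],[0,0,-30,0,0,0,255],[0,0,-15,0,0,0,255],[-26,24,0,0,0,0,255],[-26,24,0,0,0,0,255],[-26,24,0,0,0,0,255],[-26,24,0,0,0,0,255],[-26,24,0,0,0,0,255]]' >/dev/null; python3 -m crank '[[0,0,0,0,0,0,255],[0,0,0,0,0,0,255],[0,0,0,0,0,0,255]]'; python3 clips.py
```

```text
t: 16.45
tcp_pos: [0.5052, 0.0454, 0.1132]
eef_rot: [[1.0, 0.0, 0.0], [0.0, -1.0, -0.0], [0.0, 0.0, -1.0]]
contact_force: [-0.7, -0.4, 0.4]
finger_gap: -0.001
-1 -1 0 z near y=50: None
-1 1 20 z near y=50: 0.0893
1 -1 0 z near y=50: None
1 1 0 z near y=50: None
16.5 [0.5055 0.0458 0.1132]
```

```bash

python3 -m crank '[[0,0,15,0,0,0,255],[0,0,10,0,0,0,255],[0,0,5,0,0,0,255],[0,0,5,0,0,0,255],[0,0,4,0,0,0,255],[0,0,4,0,0,0,255],[0,0,4,0,0,0,255],[0,0,0,0,0,0,255]]'>/dev/null; python3 ok.py 4 && python3 -m crank '[[0,0,2,0,0,0,255],[0,0,2,0,0,0,255],[0,0,0,0,0,0,255]]' >/dev/null; python3 ok.py 10 && python3 -m crank '[[0,0,1,0,0,0,255],[0,0,1,0,0,0,255],[0,0,0,0,0,0,255]]' >/dev/null&& python3 ok.py 12 && python3 -m crank '[[0,0,1,0,0,0,255],[0,0,1,0,0,0,255],[0,0,0,0,0,0,255]]'>/dev/null && python3 ok.py 13.5 && python3 -m crank '[[0,0,1,0,0,0,255],[0,0,0,0,0,0,255]]' >/dev/null&& python3 ok.py 15 && python3 -m crank '[[0,0,0.7,0,0,0,255],[0,0,0,0,0,0,255]]' >/dev/null&& python3 ok.py 16 && python3 -m crank '[[0,0,0.7,0,0,0,255],[0,0,0,0,0,0,255]]' >/dev/null&& python3 ok.py 16&& python3 -m crank '[[0,0,0.5,0,0,0,255],[0,0,0,0,0,0,255]]' >/dev/null&& python3 ok.py 17 && python3 -m crank '[[0,0,0.5,0,0,0,255],[0,0,0,0,0,0,255]]' >/dev/null; python3 ok.py 17
```

```text
z 0.0649 f 0.1
z 0.0619 f 1.8
z 0.0606 f 4.4
z 0.0593 f 8.5
z 0.0586 f 10.7
z 0.0581 f 11.9
z 0.0577 f 14.5
z 0.0572 f 12.6
z 0.0563 f 9.5
```

```bash

python3 -m crank '[[0,0,0.5,0,0,0,255],[0,0,0.5,0,0,0,255],[0,0,0,0,0,0,255]]' >/dev/null; python3 ok.py 16 && python3 -m crank '[[0,0,0.5,0,0,0,255],[0,0,0.5,0,0,0,255],[0,0,0,0,0,0,255]]' >/dev/null; python3 ok.py 5 && python3 -m crank '[[0,0,-15,0,0,0,255],[0,0,-30,0,0,0,255],[0,0,-15,0,0,0,255],[26,0,0,0,0,0,255],[26,0,0,0,0,0,255],[26,0,0,0,0,0,255],[26,0,0,0,0,0,255],[25,0,0,0,0,0,255]]' >/dev/null && python3 -m crank '[[0,0,0,0,0,0,255],[0,0,0,0,0,0,255],[0,0,0,0,0,0,255]]'; python3 - <<'E'
from h import *
from rig import manip
p=manip.grab_frame("wrist");cv2.imwrite("pics/w3.png",p["frame"][:,:,::-1])
p=manip.grab_frame("side");cv2.imwrite("pics/s3.png",cv2.resize(p["frame"][150:270,250:410,::-1],None,fx=5,fy=5))
E
```

```text
z 0.0543 f 1.5
z 0.0529 f 4.5
t: 20.17
tcp_pos: [0.6331, 0.046, 0.1118]
eef_rot: [[1.0, 0.001, -0.002], [0.001, -1.0, 0.001], [-0.002, -0.001, -1.0]]
contact_force: [-0.1, 0.8, 0.0]
finger_gap: 0.002
```

View pics/s3.png

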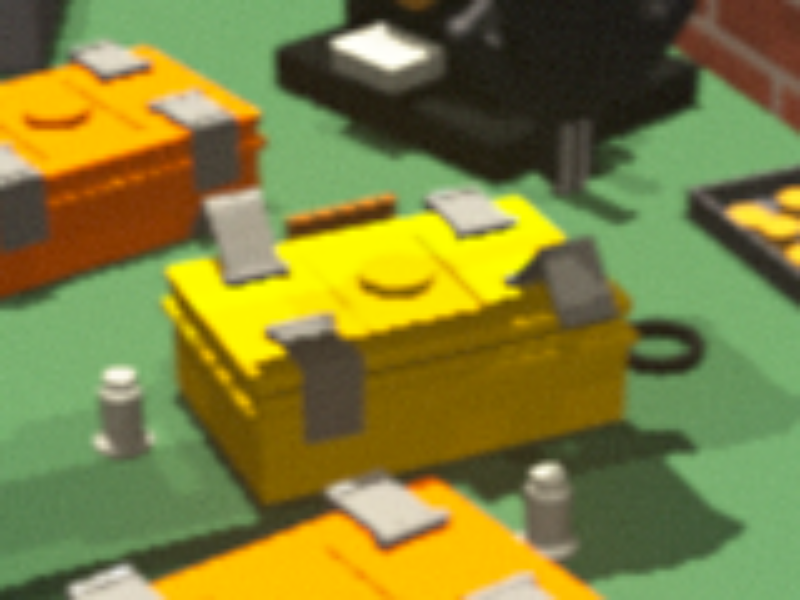

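The side crop shows the diagonal pair lying flat and shut, at crop (335,385) and (470,210). The other two are open, at (240,235) and (575,285), and the lid is down. Third clip now.

```bash

python3 -m crank '[[2,0,15,0,0,0,255],[0,0,10,0,0,0,255],[0,0,5,0,0,0,255],[0,0,5,0,0,0,255],[0,0,4,0,0,0,255],[0,0,4,0,0,0,255],[0,0,4,0,0,0,255],[0,0,0,0,0,0,255]]'>/dev/null; python3 ok.py 4 && python3 -m crank '[[0,0,2,0,0,0,255],[0,0,2,0,0,0,255],[0,0,0,0,0,0,255]]' >/dev/null; python3 ok.py 10 && python3 -m crank '[[0,0,1,0,0,0,255],[0,0,1,0,0,0,255],[0,0,0,0,0,0,255]]' >/dev/null&& python3 ok.py 12 && python3 -m crank '[[0,0,1,0,0,0,255],[0,0,1,0,0,0,255],[0,0,0,0,0,0,255]]'>/dev/null && python3 ok.py 13.5 && python3 -m crank '[[0,0,1,0,0,0,255],[0,0,0,0,0,0,255]]' >/dev/null&& python3 ok.py 15 && python3 -m crank '[[0,0,0.7,0,0,0,255],[0,0,0,0,0,0,255]]' >/dev/null&& python3 ok.py 16 && python3 -m crank '[[0,0,0.7,0,0,0,255],[0,0,0,0,0,0,255]]' >/dev/null&& python3 ok.py 16&& python3 -m crank '[[0,0,0.5,0,0,0,255],[0,0,0,0,0,0,255]]' >/dev/null&& python3 ok.py 17 && python3 -m crank '[[0,0,0.5,0,0,0,255],[0,0,0,0,0,0,255]]' >/dev/null; python3 ok.py 17
```

```text
z 0.0646 f -0.4
z 0.0617 f 1.5
z 0.0605 f 5.2
z 0.0593 f 8.4
z 0.0588 f 11.2
z 0.0585 f 12.5
z 0.0581 f 14.0
z 0.0579 f 14.2
z 0.0576 f 14.9
```

```bash

python3 -m crank '[[0,0,0.5,0,0,0,255],[0,0,0,0,0,0,255]]' >/dev/null; python3 ok.py 17 && python3 -m crank '[[0,0,0.5,0,0,0,255],[0,0,0,0,0,0,255]]' >/dev/null&& python3 ok.py 17 && python3 -m crank '[[0,0,0.5,0,0,0,255],[0,0,0,0,0,0,255]]'>/dev/null && python3 ok.py 17 && python3 -m crank '[[0,0,0.5,0,0,0,255],[0,0,0,0,0,0,255]]' >/dev/null&& python3 ok.py 17 && python3 -m crank '[[0,0,0.5,0,0,0,255],[0,0,0,0,0,0,255]]' >/dev/null; python3 ok.py 17
```

```text
z 0.0571 f 14.4
z 0.0557 f 8.6
z 0.0538 f 2.2
z 0.0527 f 4.0
z 0.0524 f 5.2
```

Snapped. Now lift and go to the last clip, at (-x,+y).

```bash

python3 -m crank '[[0,0,-15,0,0,0,255],[0,0,-30,0,0,0,255],[0,0,-15,0,0,0,255],[-26,-24,0,0,0,0,255],[-26,-24,0,0,0,0,255],[-26,-24,0,0,0,0,255],[-26,-24,0,0,0,0,255],[-26,-24,0,0,0,0,255]]' >/dev/null && python3 -m crank '[[0,0,0,0,0,0,255],[0,0,0,0,0,0,255],[0,0,0,0,0,0,255]]'
python3 -m crank '[[0,0,15,0,0,0,255],[0,0,10,0,0,0,255],[0,0,5,0,0,0,255],[0,0,5,0,0,0,255],[0,0,4,0,0,0,255],[0,0,4,0,0,0,255],[0,0,4,0,0,0,255],[0,0,0,0,0,0,255]]'>/dev/null; python3 ok.py 4 && python3 -m crank '[[0,0,2,0,0,0,255],[0,0,2,0,0,0,255],[0,0,0,0,0,0,255]]' >/dev/null; python3 ok.py 10 && python3 -m crank '[[0,0,1,0,0,0,255],[0,0,1,0,0,0,255],[0,0,0,0,0,0,255]]' >/dev/null&& python3 ok.py 12 && python3 -m crank '[[0,0,1,0,0,0,255],[0,0,1,0,0,0,255],[0,0,0,0,0,0,255]]'>/dev/null && python3 ok.py 13.5 && python3 -m crank '[[0,0,1,0,0,0,255],[0,0,0,0,0,0,255]]' >/dev/null&& python3 ok.py 15 && python3 -m crank '[[0,0,0.7,0,0,0,255],[0,0,0,0,0,0,255]]' >/dev/null&& python3 ok.py 16 && python3 -m crank '[[0,0,0.7,0,0,0,255],[0,0,0,0,0,0,255]]' >/dev/null&& python3 ok.py 16&& python3 -m crank '[[0,0,0.5,0,0,0,255],[0,0,0,0,0,0,255]]' >/dev/null&& python3 ok.py 17 && python3 -m crank '[[0,0,0.5,0,0,0,255],[0,0,0,0,0,0,255]]' >/dev/null; python3 ok.py 17
```

```text
t: 24.27
tcp_pos: [0.5057, 0.1657, 0.1115]
eef_rot: [[1.0, 0.002, -0.001], [0.002, -1.0, 0.0], [-0.001, -0.0, -1.0]]
contact_force: [-0.1, -0.2, -0.0]
finger_gap: -0.001
z 0.0638 f 0.1
z 0.0612 f 2.8
z 0.0599 f 8.0
z 0.0587 f 11.9
z 0.0580 f 11.7
z 0.0569 f 9.5
z 0.0556 f 3.6
z 0.0544 f 3.3
z 0.0532 f 1.0
```

```bash

python3 -m crank '[[0,0,0.5,0,0,0,255],[0,0,-15,0,0,0,255],[0,0,-30,0,0,0,255],[32,30,-40,0,0,0,255],[32,30,-40,0,0,0,255],[0,0,-30,0,0,0,255],[0,0,0,0,0,0,255],[0,0,0,0,0,0,255]]'
python3 - <<'E'
from h import *
from rig import manip
p=manip.grab_frame("wrist");cv2.imwrite("pics/w4.png",p["frame"][:,:,::-1]);a=yellow(p);W,U=world(p,a)
l=W[(W[:,2]>.065)&(W[:,2]<.079)];print("lid",np.median(l[:,2]))
A=np.ones((480,640),bool);G,Ug=world(p,A);h=cv2.cvtColor(p["frame"],cv2.COLOR_RGB2HSV)[Ug[:,1],Ug[:,0],1]
for sx in(-1,1):
  for sy in(-1,1):
    q=G[(h<70)&(np.abs(G[:,0]-.57-sx*.065)<.01)&(G[:,2]<.13)&(G[:,2]>.07)]; d=sy*(q[:,1]-.1056)
    print(sx,sy,[(b,round(float(np.median(q[np.abs(d-b)<.003][:,2])),4)) for b in (.04,.05,.06,.07) if (np.abs(d-b)<.003).sum()>5])
E
```

```text
t: 27.18
tcp_pos: [0.5516, 0.1229, 0.1853]
eef_rot: [[1.0, -0.0, 0.003], [-0.0, -1.0, -0.0], [0.003, 0.0, -1.0]]
contact_force: [0.2, 0.0, 0.4]
finger_gap: -0.001
lid 0.07419029108470898
-1 -1 [(0.04, 0.0806), (0.05, 0.0805), (0.06, 0.0805), (0.07, 0.0805)]
-1 1 [(0.04, 0.0806), (0.05, 0.0807), (0.06, 0.0804), (0.07, 0.0809)]
1 -1 [(0.04, 0.0805), (0.05, 0.0805), (0.06, 0.0804), (0.07, 0.0809)]
1 1 [(0.04, 0.0806), (0.05, 0.0806), (0.06, 0.0805), (0.07, 0.0808)]
```

View pics/w4.png

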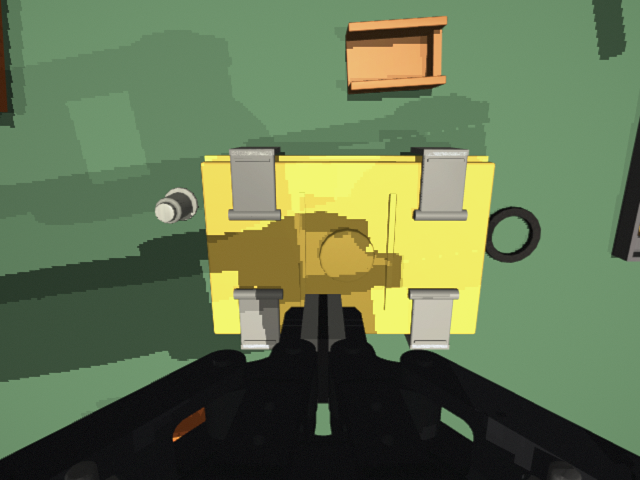

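All four clips lie flat at 0.0805, the lid is home at 0.0742, and the robot is clear. Handing in.

```bash
python3 -c "
from rig import manip
print(manip.job_done(), manip.get_state()['t'])"
```

```text
the job is handed in; nothing more can be done
the job is handed in; nothing more can be done
```

The yellow case is closed up and the job is handed in, with the arm clear at about 27 s of the 48 s allowed. I got no verdict back.

- **Lid:** I pressed it home by its pad. It moved at about 12–13 N, then stiffened sharply at the stop. The highest reading was 19.6 N, just under the 20 N you asked for.
- **Clips:** I snapped them in diagonal order: +x+y, −x−y, +x−y, −x+y. Each one peaked at 12–15 N, then the force dropped as it snapped shut.
- **Last checks:** The lid top is at z = 0.0742 m, 6.6 mm lower than at the start. All four flaps are level at about 0.0805 m, against about 0.0808 m expected for shut. The chute, the ring and one lock look undisturbed in the last wrist picture. I did not re-measure the bystanders, and the second lock, the oak block and the screwdriver are not in that picture.
- **What disagreed:** The real fingertips sit about 27 mm behind the nominal TCP, so my first descent met nothing. The pictures showed the gap, and I felt the contact from there.

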